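# Set the gap of a washer's speed sensor with a setting gauge

### The job

Set the speed sensor to the thickness of the setting gauge: take the gauge from the tool mat, slide its blade flat onto the pulley so that it lies under the middle of the sensor, and only then bring the stiffly sliding sensor gently down until it just nips the blade. Draw the gauge out sideways, feeling the light drag that shows the fit, leave the sensor where you set it, and lay the gauge back on the mat. Leave the other things on the mat and bench where they are.

Things in the scene. Friction and masses are not known exactly. Their poses are not given: they have to be found in the camera images.
- bearing_unit: Washer drum bearing unit fixed on the bench: cast housing 260 mm across under a steel belt pulley 280 mm across that does not turn; its flat level top face is 105 mm above the bench, with a hub nut amid it (48 mm across, 26 mm high). Origin: centre of the underside, on the shaft axis; z up. On its -x side, outside the rim, an upright with an arm holds the sensor over the pulley.
- target (a point): Point on the pulley's flat face straight below the middle of the sensor: 105 mm from the shaft axis along the unit's -x, 105 mm above the bench. Axes as the bearing unit. The space beside the sensor along the unit's +y and -y is free, so the blade goes in along y, from either side.
- sensor_face (a point): Centre of the flat lower end of the sensor, an upright threaded steel barrel 30 mm across and 78 mm long with two lock nuts (41 mm across) and a flat arm (8 mm thick, 46 mm wide, its underside 37 mm above the face) that runs out to the upright. Axes as the bearing unit, z up.
- sensor_top (a point): Centre of the flat black cap (24 mm across) on top of the sensor, 78 mm above its face: the place to press it down. The steel upright (46 mm wide, 8 mm thick, top 220 mm above the bench) is 63 mm away towards the unit's -x.
- pickup (a joint): The sensor and its arm slide straight up and down on the upright. Value = gap in m between sensor face and pulley face (0 touching, 0.030 top of travel); it starts 12 to 20 mm open. The clamp screw is nipped, so the sensor stays where it is left: pressing with about 2.5 N moves it down, about 7 N lifts it. On the blade the force rises steeply; drawn out, the nipped blade drags with some 3 to 7 N.
- gauge: Setting gauge, 160 mm long, about 110 g, lying flat on the mat: steel blade 6 mm thick, 20 mm wide, 80 mm long with a round end, then a grey plastic handle 80 mm long, 20 mm wide, 16 mm high, undersides flush. Origin: on the underside where blade and handle meet; x towards the blade's end, z up. Let go with the blade under the sensor along the unit's y, it lies flat on the pulley by itself.
- gauge_blade (a point): Middle of the working part of the blade, 20 mm from its end and 60 mm ahead of the gauge's origin, at mid-thickness (3 mm above the underside).
- gauge_grip (a point): Where to grip the handle: on its middle line, 26 mm behind the gauge's origin, 8 mm above the underside.
- mat: Flat black rubber tool mat fixed on the bench, 340 mm along its x, 270 mm along its y, 3 mm thick. Origin: centre of its underside. The gauge lies near its middle between a wrench (about 95 mm to the +y side), a screwdriver (about 95 mm to the -y side) and a bearing (about 140 mm towards +x).
- wrench: Open-ended wrench, 170 mm, on the mat; to be left alone. Lies along its x.
- screwdriver: Screwdriver, 180 mm, on the mat; to be left alone. Lies along its x.
- bearing: Steel ball bearing ring, 52 mm across, 15 mm high, on the mat; to be left alone.
- oil_bottle: White oil bottle, 52 mm across, 130 mm high; to be left alone.
- screw_jar: Glass jar, 64 mm across, 75 mm high; to be left alone.
- mug: White mug, 82 mm across, 95 mm high; to be left alone.
Things that resemble listed ones, but are neither listed nor needed, are in the scene too. Of the things like the gauge, leave any that is yellow; of the rest the larger one is meant.

How it is judged (in metres and radians):
On the way, in this order (a step that is already met when the one before it is completed fails the run):
1. the gauge's blade lies flat on the pulley under the sensor, which has not yet come down on it (horizontal distance between gauge_blade and sensor_face below 0.012 m and z of gauge_blade in the frame of sensor_face below -0.001 m and z of gauge_blade in the frame of target below 0.007 m and angle between gauge's own z axis and vertical below 0.1 rad and value of joint pickup above 0.0075 m), for 0.2 s.
2. the sensor is brought down and nips the blade (horizontal distance between gauge_blade and sensor_face below 0.015 m and contact force between gauge and pickup above 0.8 N and value of joint pickup below 0.0072 m), for 0.2 s.
3. the gripped gauge is drawn out while the sensor still drags on the blade (contact force between the fingers and gauge above 2 N and horizontal distance between gauge_blade and sensor_face above 0.018 m and contact force between gauge and pickup above 0.3 N), for 0.05 s.
At the end, for the whole second after the job is handed in: The sensor stands 5 to 7 mm above the pulley (gauge thickness 6 mm), the gauge lies released and at rest on the mat (its origin within the mat's outline and no more than 22 mm above the bench) (value of joint pickup between 0.005 and 0.007 m and x of gauge in the frame of mat between -0.16 and 0.16 m and y of gauge in the frame of mat between -0.125 and 0.125 m and z of gauge in the frame of mat between 0 and 0.022 m and linear speed of gauge below 0.02 m/s and contact force between the fingers and gauge below 0.1 N); the robot touches nothing.
It fails at once if the sensor is forced down on the blade with more than 45 N (contact force between gauge and pickup above 45 N).
It fails at once if another thing on the mat or bench is moved by more than 30 mm (distance of any of wrench, screwdriver, bearing, oil_bottle, screw_jar, mug from where it was at the start of the episode above 0.03 m).
It also fails if it takes over 70 s, if anything falls off the work surface, if the arm or the gripper's body presses on something with over 40 N, if the wrist force passes 120 N, or if a joint passes its speed limit or range.

### The arm

A 6-joint arm with a two-finger parallel gripper is mounted at the origin on the work surface. World frame = base frame: x ahead of the robot, y to its left, z up, the work surface at z = 0. Lengths are in mm, angles in rad, forces in N, time in s.
With the tool pointing down it reaches from about 350 to 775 mm from the base axis. Payload 5.5 kg.
Tool frame: the origin (TCP) lies on the front face of the gripper's body, between the roots of the fingers; the fingertips stand 73 mm ahead of it and the grasp point (between the pads) lies robot.grasp_offset ahead of it (robot.grasp_offset is the distance from the TCP to the grasp point, in mm); z points along the fingers, y is the line along which they close (so a half turn about z gives the same grasp; the last joint's range is limited). The gripper opens to 85 mm and grips with 20 to 120 N. Pads are 22 mm wide; open, the fingers measure 114 mm over their backs; the gripper's body (76 mm by 85 mm) begins 54 mm behind the grasp point. The pads swing forward as they close: fully open they stand 13 mm farther back than shut.
Start: joints at [1.015, 0.313, 0.046, 1.304, 0, 1.431], TCP at [232.28, 526.032, 303.923] pointing down, gripper open.
Joint ranges: [-2.76, 2.76], [-0.86, 1.69], [-1.03, 1.26], [-2.2, 2.34], [-1.47, 1.5], [-3.14, 3.14]. Speed limits (rad/s): [2.57, 2.57, 3.14, 3.14, 3.14, 3.14].

### API

Orientations are given as a unit quaternion [x, y, z, w].
In Python, from rig import readout, camera, workorder, robot gives the robot as it stands. The module is installed in compiled form; this text tells all that it offers.
- The arm moves only by the tool arm_command, never from a script. Its argument "increments" is one flat list of numbers, 7 for each row, row after row: the gripper's target within -1 to 1 (shut at 1, half-way at 0, fully open at -1), then the shift along the world's x, y, z in m, then the turn, a rotation vector about the world's x, y, z in degrees. In form: [fingers, tx, ty, tz, wx, wy, wz, fingers, tx, ty, tz, wx, wy, wz, ...]. A call has 1 to 12 rows; each row is the pose to reach, as a shift and turn from the pose commanded when the call began; what a row does not reach only later rows make up. A row lasts 1/8 s, in which the tool goes at most 62.5 mm and 10.7 degrees, less where a joint would pass 70% of its speed; a pose out of reach is approached as far as the arm can. A call with a gripper value outside its range is refused whole. The fingers move at their own pace and stop on an object; "force" is the grip in N (left out, the last holds). Time passes only in rows, so rows that repeat a pose let the fingers close. It gives the time, the measured TCP pose, the force, the opening and the grip force at its end, in the units of the state.
- readout.get_obs(): the state, without advancing time (a new reading comes with each control period).
- camera(name): name is "scene" or "side" or "wrist"; returns a dict with "image" (384x512x3 uint8, blue, green, red), "intrinsics" (3x3 intrinsics, pixels), "rvec" (rotation vector, rad) and "tvec" (3), from world to camera coordinates, as OpenCV has them; the wrist camera has in their place "mount" (4x4, takes a point from camera to tool coordinates, whose origin is the TCP and whose axes are the flange's). Camera axes: x right, y down, z forward; pixel columns grow to the right and rows downward; lengths in mm; the calibration is good to about 2 mm. A picture is of the moment at which its call begins: read the wrist's pose just before it. There is no depth.
- workorder.close_job(): hands the job in; it is judged then, once.
The state is a dict: "clock": time; "qpos": joint angles; "qd": joint speeds; "effort": joint torques, N m; "eef_pos": TCP position; "tool_rot": TCP orientation; "contact_force": force on the tool from outside, world axes, zero at the start; "moment": the same for the moment, N m; "grip_width": opening from 0.0 (shut) to 1.0 (fully open); "gripper_force": force on a finger pad.
Only numpy, scipy, OpenCV 4.12 (cv2) and the standard library are available. Lean on these libraries where they do the work, as an engineer would, in place of code of your own. Each camera call takes 0.05 s, during which the arm holds its last target. There are 200 camera calls.

## Working session

There is one attempt and no reset: what is moved stays moved. The work goes in short steps, Python scripts to look and compute and a tool call to move; the robot and the scene stay as the last step left them, time stands still between calls to the robot, and variables do not carry over. Pictures are saved under pics/ and viewed, at most 10 in all, crops included, and the job is handed in when it is done.

Besides the shell and the picture viewer there is one more tool, called after "Call:" as a command line: name --argument value ..., lists and objects as JSON in quotes. arm_command: Moves the arm, as the interface text tells. Its arguments: {"type":"object","properties":{"increments":{"type":"array","items":{"type":"number"}},"force":{"type":"number"}},"required":["increments"]}

```bash
mkdir -p pics
cat > h.py <<'E'
import numpy as np, cv2
from rig import readout, camera, workorder, robot
from scipy.spatial.transform import Rotation as R
def cam(n):
    o=readout.get_obs(); c=camera(n); K=np.array(c["intrinsics"],float)
    if n=="wrist":
        M=np.array(c["mount"],float); T=np.eye(4); T[:3,:3]=R.from_quat(o["tool_rot"]).as_matrix(); T[:3,3]=o["eef_pos"]
        W=T@M; Rc=W[:3,:3]; C=W[:3,3]
    else:
        Rw=cv2.Rodrigues(np.array(c["rvec"],float))[0]; Rc=Rw.T; C=-Rc@np.array(c["tvec"],float).ravel()
    return c["image"],K,Rc,C
def ray(cm,u,v): return cm[2]@np.linalg.inv(cm[1])@np.array([u,v,1.])
def plane(cm,u,v,z):
    d=ray(cm,u,v); return cm[3]+d*(z-cm[3][2])/d[2]
def proj(cm,p):
    q=cm[1]@(cm[2].T@(np.array(p,float)-cm[3])); return q[:2]/q[2]
def tri(c1,a,c2,b):
    d1=ray(c1,*a);d2=ray(c2,*b)
    s=np.linalg.lstsq(np.c_[d1,-d2],c2[3]-c1[3],rcond=None)[0]
    p,q=c1[3]+s[0]*d1,c2[3]+s[1]*d2
    return (p+q)/2,np.linalg.norm(p-q)
E
python3 - <<'E'
from h import *
o=readout.get_obs(); print({k:np.round(v,3) for k,v in o.items()}, robot.grasp_offset)
for n in("scene","side","wrist"):
    c=cam(n); cv2.imwrite(f"pics/{n}0.png",c[0]); print(n,c[3].round(),c[2][:,2].round(2),c[1][0,0])
a=[cv2.imread(f"pics/{n}0.png") for n in("scene","side")]
E
```

```text
{'clock': np.float64(0.0), 'qpos': array([ 1.015,  0.314,  0.045,  1.304, -0.   ,  1.431]), 'qd': array([-0.   , -0.   , -0.001,  0.002, -0.001,  0.   ]), 'effort': array([-2.0000e-03, -4.8062e+01,  2.9854e+01,  1.9000e-02, -0.0000e+00,
       -0.0000e+00]), 'eef_pos': array([232.059, 525.671, 302.988]), 'tool_rot': array([ 0.206,  0.978, -0.001, -0.   ]), 'contact_force': array([0.349, 0.249, 0.027]), 'moment': array([-0.027, -0.037, -0.029]), 'gripper_force': np.float64(0.0), 'grip_width': np.float64(0.998)} 53.900000000000006
scene [1096. -480.  825.] [-0.59  0.46 -0.66] 349.22561695284384
side [  42. -786. 1058.] [ 0.34  0.61 -0.71] 442.2308222279839
wrist [168. 554. 374.] [ 0.25 -0.11 -0.96] 266.95367769105957
```

View pics/scene0.png

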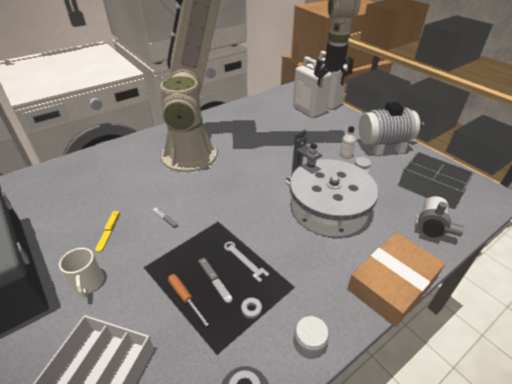

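View pics/side0.png

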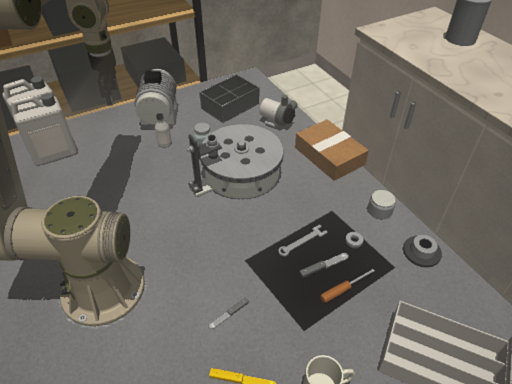

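In the scene view there are three gauge-like things: grey on the mat at (215,280), a smaller grey one on the bench at (165,217), and a yellow one at (108,231). I choose the one on the mat, because it is larger and lies between the wrench and the screwdriver. The sensor is at about (312,155) in scene and (211,143) in side.

Run:
```python
from h import *
def crop(n,x,y,w,h,s): 
    i=cv2.imread(f"pics/{n}0.png")[y:y+h,x:x+w]; return cv2.resize(i,None,fx=s,fy=s,interpolation=cv2.INTER_CUBIC)
A=np.hstack([crop("scene",180,235,100,75,4),crop("side",280,230,100,75,4)])
B=np.hstack([crop("scene",280,125,100,75,4),crop("side",180,115,100,75,4)])
cv2.imwrite("pics/c1.png",np.vstack([A,B]))
s=cam("scene");d=cam("side")
for n,c,p in(("mat",s,(215,280)),("mat",d,(325,264)),("bench",s,(165,217)),("bench",d,(229,313))):print(n,plane(c,*p,8).round())
```

```text
mat [ 579. -233.    8.]
mat [ 577. -230.    8.]
bench [ 275. -237.    8.]
bench [ 266. -236.    8.]
```

View pics/c1.png

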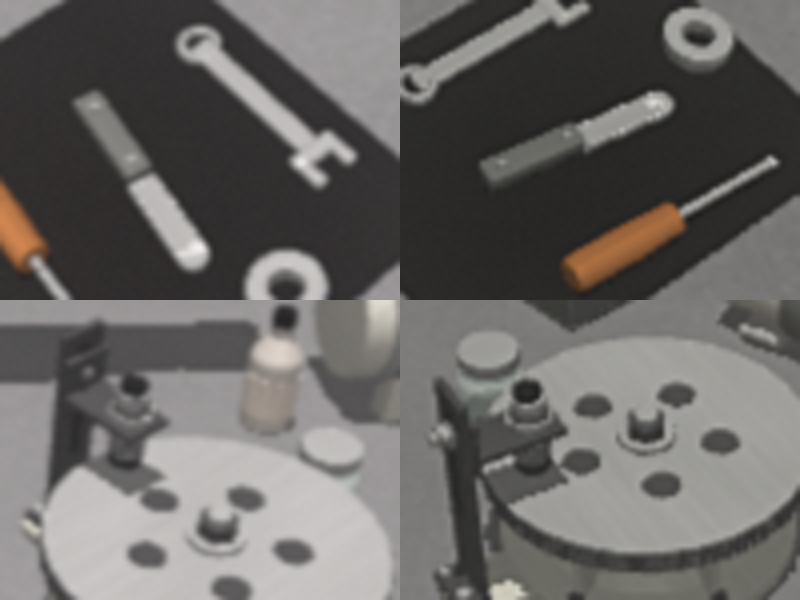

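The crop shows the grey-handled gauge with its round-ended blade. Scene: handle end (202,260), joint (215,279.5), tip (230,300.5). Side: handle end (301.8,272.5), joint (325.8,264.3), tip (347.5,255). Sensor cap at (313.3,145.3) in scene and (211.8,137) in side, hub top at (334.5,177) and (241.5,143.8).

Run:
```python
from h import *
s=cam("scene");d=cam("side")
e=(plane(s,202,260,19)+plane(d,301.75,272.5,19))/2
print("end",plane(s,202,260,19).round(1),plane(d,301.75,272.5,19).round(1))
print("joint",plane(s,215,279.5,12).round(1),plane(d,325.75,264.25,12).round(1))
print("tip",plane(s,230,300.5,9).round(1),plane(d,347.5,255,9).round(1))
cap,r=tri(s,(313.25,145.3),d,(211.75,137));print("cap",cap.round(1),r)
hub,r=tri(s,(334.5,177),d,(241.5,143.75));print("hub",hub.round(1),r)
v=(hub-cap)[:2];print(np.linalg.norm(v),np.degrees(np.arctan2(v[1],v[0])))
# holes on pulley face: dark blobs
for n,c in(("scene",s),("side",d)):
    g=cv2.cvtColor(c[0],cv2.COLOR_BGR2GRAY); m=(g<100).astype(np.uint8)
    x0,y0=(300,165) if n=="scene" else (215,130)
    k,l,st,ce=cv2.connectedComponentsWithStats(m[y0:y0+50,x0:x0+65])
    for i in range(1,k):
        if 15<st[i,4]<90: p=ce[i]+[x0,y0]; print(n,p.round(1),st[i,4],plane(c,*p,105).round(1))
```

```text
end [ 506.4 -230.8   19. ] [ 497.7 -227.8   19. ]
joint [ 580.2 -233.3   12. ] [ 576.3 -233.6   12. ]
tip [ 657.  -234.9    9. ] [ 652.6 -235.8    9. ]
cap [448.3 233.4 196.9] 1.432392028941687
hub [552.  236.6 129.4] 2.5092979270054214
103.74921391749997 1.7796791878908162
scene [310.8 166.2] 28 [442.5 241.  105. ]
scene [319.1 174.6] 23 [492.7 231.6 105. ]
scene [341.  174.3] 21 [535.  291.7 105. ]
scene [333.6 182.6] 33 [550.8 240.  105. ]
scene [316.1 188.3] 26 [537.8 174.3 105. ]
scene [352.8 187.5] 26 [604.2 271.7 105. ]
scene [337.5 197. ] 30 [606.8 199.2 105. ]
scene [361.2 213.3] 17 [698.1 203.1 105. ]
side [248.8 138.4] 37 [600.5 275.4 105. ]
side [227.8 141.2] 37 [530.4 296.3 105. ]
side [241.1 147. ] 50 [555.8 247.1 105. ]
side [259.7 150. ] 38 [603.1 203.1 105. ]
side [245.  160.8] 44 [534.5 178.7 105. ]
```

Call:
arm_command --increments '[-1, 0.05, -0.03, 0.06, 0, 0, 0, -1, 0.1, -0.06, 0.06, 0, 0, 0, -1, 0.316, -0.758, 0.03, 0, 0, 22, -1, 0.316, -0.758, 0.03, 0, 0, 22, -1, 0.316, -0.758, 0.03, 0, 0, 22, -1, 0.316, -0.758, 0.03, 0, 0, 22, -1, 0.316, -0.758, 0.03, 0, 0, 22, -1, 0.316, -0.758, 0.03, 0, 0, 22, -1, 0.316, -0.758, 0.03, 0, 0, 22, -1, 0.316, -0.758, 0.03, 0, 0, 22, -1, 0.316, -0.758, 0.03, 0, 0, 22, -1, 0.316, -0.758, 0.03, 0, 0, 22]'

```text
clock: 1.85
eef_pos: [511.0, -116.7, 338.7]
tool_rot: [0.016, 1.0, 0.0, 0.0]
contact_force: [0.9, -0.1, 0.8]
grip_width: 1.0
gripper_force: 0.0
```

Call:
arm_command --increments '[-1, 0.037, -0.115, -0.1, 0, 0, 0, -1, 0.037, -0.115, -0.1, 0, 0, 0, -1, 0.037, -0.115, -0.1, 0, 0, 0, -1, 0.037, -0.115, -0.1, 0, 0, 0, -1, 0.037, -0.115, -0.1, 0, 0, 0]'

```text
clock: 2.48
eef_pos: [547.6, -229.2, 239.1]
tool_rot: [0.016, 1.0, 0.0, 0.0]
contact_force: [0.3, 0.1, -0.8]
grip_width: 1.0
gripper_force: 0.0
```

Run:
```python
from h import *
o=readout.get_obs();print(o["eef_pos"].round(1),R.from_quat(o["tool_rot"]).as_matrix().round(3))
w=cam("wrist");cv2.imwrite("pics/w1.png",w[0]);print(w[3].round())
print("proj origin",proj(w,[578,-233,3]))
```

```text
[ 547.6 -229.2  239.1] [[-0.999  0.032  0.   ]
 [ 0.032  0.999  0.   ]
 [-0.     0.    -1.   ]]
[ 478. -227.  310.]
proj origin [253.70840359 198.70532151]
```

View pics/w1.png

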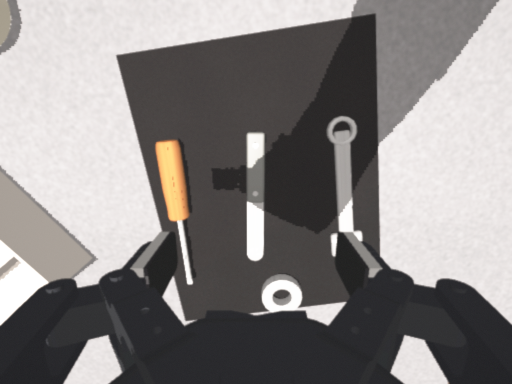

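The wrist view shows the gauge upright in the picture, from its handle end at (255,133) to its tip at (255,260). The screwdriver is on the left and the wrench on the right.

Run:
```python
from h import *
w=cam("wrist")
for p,z in(((247.5,133),19),((263.5,133),19),((255.5,133),19),((255.5,193),12),((255.5,260.5),9)):print(p,plane(w,*p,z).round(1))
g=cv2.cvtColor(w[0],cv2.COLOR_BGR2GRAY)
for v in(140,165,210,245):
    r=g[v,235:280].astype(int);print(v,r.tolist())
print(g[120:140,255].tolist(),g[185:205,260].tolist(),g[250:270,255].tolist())
```

```text
(247.5, 133) [ 499.3 -236.8   19. ]
(263.5, 133) [ 499.8 -219.7   19. ]
(255.5, 133) [ 499.5 -228.2   19. ]
(255.5, 193) [ 568.7 -230.4   12. ]
(255.5, 260.5) [ 659.3 -233.2    9. ]
140 [70, 71, 70, 71, 71, 71, 71, 71, 69, 71, 80, 138, 205, 243, 250, 251, 251, 250, 250, 249, 249, 249, 248, 248, 247, 247, 246, 234, 195, 124, 62, 63, 68, 69, 69, 69, 69, 72, 71, 70, 70, 68, 56, 44, 42]
165 [70, 71, 70, 70, 68, 59, 52, 52, 52, 51, 56, 99, 189, 237, 246, 246, 245, 218, 153, 123, 120, 121, 120, 121, 120, 120, 120, 113, 102, 72, 45, 41, 41, 41, 42, 42, 41, 41, 39, 42, 41, 42, 42, 42, 42]
210 [69, 69, 71, 70, 70, 70, 70, 70, 70, 69, 73, 135, 247, 254, 254, 254, 254, 254, 254, 254, 254, 254, 254, 254, 254, 254, 253, 251, 204, 93, 63, 54, 46, 45, 43, 42, 42, 42, 42, 41, 42, 42, 43, 41, 42]
245 [70, 69, 71, 69, 70, 71, 72, 72, 70, 70, 74, 128, 244, 253, 254, 254, 254, 253, 253, 254, 254, 254, 254, 254, 254, 254, 254, 241, 154, 77, 71, 70, 70, 71, 71, 69, 70, 70, 68, 69, 69, 69, 69, 68, 70]
[73, 71, 71, 72, 70, 72, 71, 72, 72, 69, 59, 103, 168, 223, 246, 249, 249, 249, 249, 249] [117, 117, 116, 115, 116, 115, 116, 116, 116, 116, 117, 115, 115, 115, 116, 114, 119, 154, 165, 166] [253, 254, 254, 253, 254, 254, 253, 254, 253, 232, 137, 78, 71, 71, 71, 72, 71, 70, 69, 69]
```

Call:
arm_command --increments '[-0.3, 0.0055, -0.001, -0.06, 0, 0, 0, -0.3, 0.0055, -0.001, -0.12, 0, 0, 0, -0.3, 0.0055, -0.001, -0.145, 0, 0, 0, -0.3, 0.0055, -0.001, -0.159, 0, 0, 0, -0.3, 0.0055, -0.001, -0.159, 0, 0, 0, -0.3, 0.0055, -0.001, -0.159, 0, 0, 0]'

```text
clock: 3.32
eef_pos: [554.4, -231.0, 81.4]
tool_rot: [0.016, 1.0, -0.001, 0.001]
contact_force: [0.1, -0.1, 0.3]
grip_width: 0.656
gripper_force: 0.0
```

Call:
arm_command --increments '[-0.3, -0.001, 0.001, -0.002, 0, 0, 0, 1, -0.001, 0.001, -0.002, 0, 0, 0, 1, -0.001, 0.001, -0.002, 0, 0, 0, 1, -0.001, 0.001, -0.002, 0, 0, 0, 1, -0.001, 0.001, -0.002, 0, 0, 0, 1, -0.001, 0.001, -0.002, 0, 0, 0, 1, -0.001, 0.001, -0.002, 0, 0, 0, 1, -0.001, 0.001, -0.002, 0, 0, 0]' --force 40

```text
clock: 4.32
eef_pos: [552.5, -229.9, 78.0]
tool_rot: [0.016, 1.0, -0.0, 0.0]
contact_force: [-1.4, 0.1, 5.5]
grip_width: 0.223
gripper_force: 40.4
```

Call:
arm_command --increments '[1, 0, 0, 0.03, 0, 0, 0, 1, 0, 0, 0.08, 0, 0, 0, 1, -0.02, 0.03, 0.14, 0, 0, 9, 1, -0.04, 0.06, 0.15, 0, 0, 19, 1, -0.05, 0.1, 0.152, 0, 0, 29, 1, -0.06, 0.14, 0.152, 0, 0, 39, 1, -0.07, 0.18, 0.152, 0, 0, 49, 1, -0.08, 0.22, 0.152, 0, 0, 59, 1, -0.09, 0.25, 0.152, 0, 0, 69, 1, -0.0975, 0.25, 0.152, 0, 0, 79, 1, -0.0975, 0.25, 0.152, 0, 0, 89, 1, -0.0975, 0.25, 0.152, 0, 0, 93.5]'

```text
clock: 5.82
eef_pos: [454.1, 20.7, 229.0]
tool_rot: [0.719, -0.695, -0.001, 0.0]
contact_force: [-0.4, -0.4, -1.8]
grip_width: 0.221
gripper_force: 39.7
```

Call:
arm_command --increments '[1, 0, 0, -0.02, 0, 0, 0, 1, 0, 0, -0.04, 0, 0, 0, 1, 0, 0, -0.04, 0, 0, 0]'

```text
clock: 6.2
eef_pos: [453.1, 20.6, 187.8]
tool_rot: [0.717, -0.697, -0.002, 0.001]
contact_force: [-0.2, -0.4, -1.0]
grip_width: 0.222
gripper_force: 39.6
```

Run:
```python
from h import *
o=readout.get_obs();print(o["eef_pos"].round(1),R.from_quat(o["tool_rot"]).as_matrix().round(3),o["contact_force"])
L=[]
for n,(x,y,w,h,s) in(("scene",(250,110,130,98,4)),("side",(150,110,130,98,4)),):
    c=cam(n);cv2.imwrite(f"pics/{n}2.png",c[0]);L.append(cv2.resize(c[0][y:y+h,x:x+w],(400,300),interpolation=cv2.INTER_CUBIC))
w=cam("wrist");cv2.imwrite("pics/w2.png",w[0])
cv2.imwrite("pics/c2.png",np.vstack([np.hstack(L),np.hstack([cv2.resize(w[0],(400,300)),np.zeros((300,400,3),np.uint8)])]))
```

```text
[453.1  20.6 187.8] [[ 0.029 -1.    -0.004]
 [-1.    -0.029  0.001]
 [-0.001  0.004 -1.   ]] [-0.23532939 -0.37855016 -1.01993318]
```

View pics/c2.png

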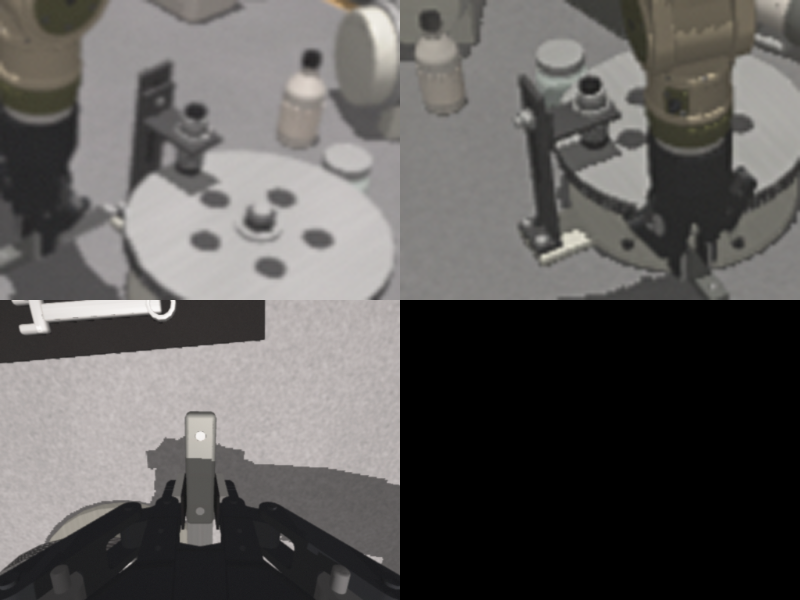

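The wrist view shows the handle held centrally and straight. The scene and side views show the sensor standing clear and the way in along y free.

Call:
arm_command --increments '[1, -0.002, 0.03, -0.004, 0, 0, 0, 1, -0.002, 0.06, -0.004, 0, 0, 0, 1, -0.002, 0.08, -0.004, 0, 0, 0, 1, -0.002, 0.08, -0.004, 0, 0, 0]'

```text
clock: 6.85
eef_pos: [453.1, 101.4, 186.4]
tool_rot: [0.718, -0.696, 0.0, -0.001]
contact_force: [0.7, -0.5, -1.4]
grip_width: 0.223
gripper_force: 39.7
```

Run:
```python
from h import *
o=readout.get_obs();print(o["eef_pos"].round(1),o["contact_force"].round(1))
L=[]
for n,(x,y) in(("scene",(270,120)),("side",(170,115))):
    c=cam(n);cv2.imwrite(f"pics/{n}3.png",c[0]);L.append(cv2.resize(c[0][y:y+75,x:x+66],(396,450),interpolation=cv2.INTER_CUBIC))
cv2.imwrite("pics/c3.png",np.hstack(L))
```

```text
[453.1 101.4 186.4] [ 0.7 -0.5 -1.4]
```

View pics/c3.png

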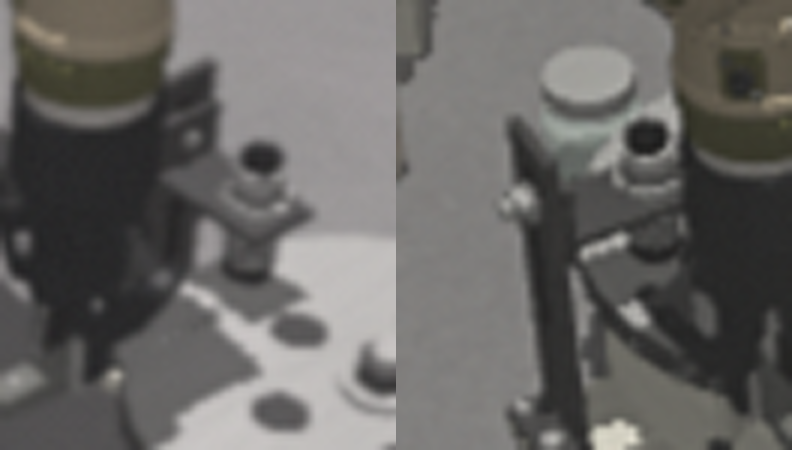

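Run:
```python
from h import *
s=cam("scene");d=cam("side")
for nm,p in(("tip",(450,208,117)),("cap",(448.3,233.4,197)),("face",(448.3,233.4,119)),("target",(448.3,233.4,105))):
    a=proj(s,p);b=proj(d,p);print(nm,a.round(1),((a-[270,120])*6).round(),b.round(1),((b-[170,115])*6).round())
# cap dark blob centroid re-measured
q,r=tri(s,(270+263/6,120+157/6),d,(170+648/6,115+137/6));print(q,r)
# face centre rough
q,r=tri(s,(270+247/6,120+266/6),d,(170+655/6,115+243/6));print(q,r)
```

```text
tip [305.5 167.9] [213. 287.] [217.4 161.1] [284. 276.]
cap [313.4 145.1] [260. 150.] [211.8 137.2] [251. 133.]
face [310.8 164.5] [245. 267.] [213.5 156.2] [261. 247.]
target [310.3 167.8] [242. 287.] [213.8 159.5] [263. 267.]
[576.96887888  72.15704524 295.31762273] 61.98009720431491
[578.10995295  66.98988512 236.63412774] 68.69288439183202
```

Correcting for the side-crop offset, the cap and face pixels agree with the estimate: sensor at (448,233), gap about 14 mm. I'll lower the blade a little and slide it in.

Call:
arm_command --increments '[1, -0.002, 0, -0.003, 0, 0, 0, 1, -0.002, 0, -0.003, 0, 0, 0, 1, -0.002, 0.01, -0.003, 0, 0, 0, 1, -0.002, 0.02, -0.003, 0, 0, 0, 1, -0.002, 0.03, -0.003, 0, 0, 0, 1, -0.002, 0.03, -0.003, 0, 0, 0]'

```text
clock: 7.8
eef_pos: [450.7, 131.4, 182.5]
tool_rot: [0.718, -0.696, -0.0, 0.0]
contact_force: [0.5, -0.3, -0.6]
grip_width: 0.231
gripper_force: 39.7
```

Call:
arm_command --increments '[1, 0.0005, 0.008, 0, 0, 0, 0, 1, 0.0005, 0.0155, 0, 0, 0, 0, 1, 0.0005, 0.0155, -0.0015, 0, 0, 0, 1, 0.0005, 0.0155, -0.0015, 0, 0, 0, 1, 0.0005, 0.0155, -0.0015, 0, 0, 0]'

```text
clock: 8.43
eef_pos: [451.1, 145.7, 181.0]
tool_rot: [0.717, -0.697, -0.0, 0.0]
contact_force: [-0.9, 0.5, -0.5]
grip_width: 0.223
gripper_force: 39.7
```

Run:
```python
from h import *
o=readout.get_obs();print(o["eef_pos"].round(1),o["contact_force"].round(1))
L=[]
for n,(x,y) in(("scene",(270,120)),("side",(170,115))):
    c=cam(n);L.append(cv2.resize(c[0][y:y+75,x:x+66],(396,450),interpolation=cv2.INTER_CUBIC))
cv2.imwrite("pics/c4.png",np.hstack(L))
```

```text
[451.1 145.7 181. ] [-0.9  0.5 -0.5]
```

View pics/c4.png

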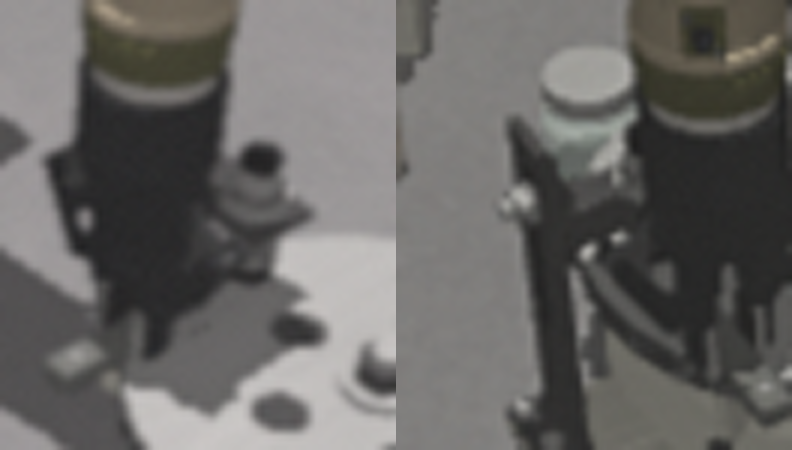

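The gripper blocks both views of the blade, but there is no contact force. I'll lower it to the face, let go and rise.

Call:
arm_command --increments '[1, 0, 0.0015, -0.001, 0, 0, 0, 1, 0, 0.0015, -0.001, 0, 0, 0, 0.2, 0, 0.0015, -0.001, 0, 0, 0, -0.3, 0, 0.0015, -0.001, 0, 0, 0, -0.3, 0, 0.0015, -0.001, 0, 0, 0, -0.3, 0, 0.0015, -0.001, 0, 0, 0, -0.3, 0, 0.0015, 0.02, 0, 0, 0, -0.3, 0, 0.0015, 0.07, 0, 0, 0, -0.3, 0, -0.04, 0.13, 0, 0, 0, -0.3, 0, -0.1, 0.13, 0, 0, 0, -0.3, 0, -0.1, 0.13, 0, 0, 0]'

```text
clock: 9.9
eef_pos: [451.9, 42.8, 312.4]
tool_rot: [0.715, -0.699, 0.001, -0.001]
contact_force: [0.3, 0.8, 0.2]
grip_width: 0.651
gripper_force: 0.0
```

Run:
```python
from h import *
o=readout.get_obs();print(o["eef_pos"].round(1),o["contact_force"].round(1))
L=[]
for n,(x,y) in(("scene",(270,120)),("side",(170,115))):
    c=cam(n);cv2.imwrite(f"pics/{n}5.png",c[0]);L.append(cv2.resize(c[0][y:y+75,x:x+66],(396,450),interpolation=cv2.INTER_CUBIC))
cv2.imwrite("pics/c5.png",np.hstack(L))
s=cam("scene");d=cam("side")
a=np.array([448.3,233.4]);u=np.array([-.03,1.])
for nm,p in(("gend",(*(a-140*u),121)),("joint",(*(a-60*u),121)),("tip",(*(a+20*u),111))):
    print(nm,((proj(s,p)-[270,120])*6).round(),((proj(d,p)-[170,115])*6+[396,0]).round())
```

```text
[451.9  42.8 312.4] [0.3 0.8 0.2]
gend [ 57. 361.] [781. 400.]
joint [167. 304.] [708. 309.]
tip [268. 265.] [641. 238.]
```

View pics/c5.png

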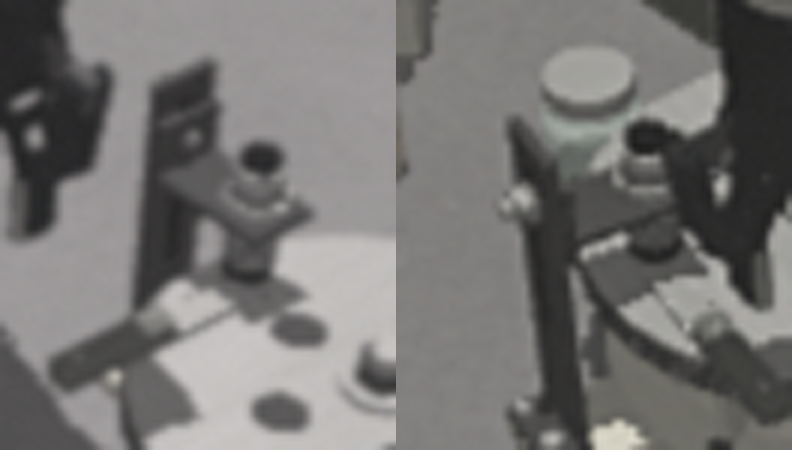

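The gauge lies flat with its blade running under the sensor: handle end near (62,370), joint near (165,312), blade going under the barrel at (247,275) in the left crop. Now I'll press the cap with shut fingers.

Call:
arm_command --increments '[1, -0.0035, 0.06, 0, 0, 0, 0, 1, -0.0035, 0.12, 0, 0, 0, 0, 1, -0.0035, 0.17, 0, 0, 0, 0, 1, -0.0035, 0.189, 0, 0, 0, 0, 1, -0.0035, 0.189, 0, 0, 0, 0, 1, -0.0035, 0.189, -0.015, 0, 0, 0, 1, -0.0035, 0.189, -0.03, 0, 0, 0, 1, -0.0035, 0.189, -0.034, 0, 0, 0, 1, -0.0035, 0.189, -0.034, 0, 0, 0, 1, -0.0035, 0.189, -0.034, 0, 0, 0]'

```text
clock: 11.35
eef_pos: [448.0, 234.6, 277.4]
tool_rot: [0.717, -0.697, 0.0, -0.0]
contact_force: [0.6, -0.6, 0.2]
grip_width: -0.002
gripper_force: 0.0
```

Call:
arm_command --increments '[1, 0, -0.002, -0.003, 0, 0, 0, 1, 0, -0.002, -0.005, 0, 0, 0, 1, 0, -0.002, -0.007, 0, 0, 0, 1, 0, -0.002, -0.007, 0, 0, 0]'

```text
clock: 11.85
eef_pos: [447.8, 232.9, 270.0]
tool_rot: [0.717, -0.697, 0.0, -0.0]
contact_force: [-0.5, -0.9, 1.1]
grip_width: -0.0
gripper_force: 0.3
```

Call:
arm_command --increments '[1, 0, 0, -0.001, 0, 0, 0, 1, 0, 0, -0.002, 0, 0, 0, 1, 0, 0, -0.003, 0, 0, 0, 1, 0, 0, -0.003, 0, 0, 0]'

```text
clock: 12.35
eef_pos: [447.8, 232.9, 266.9]
tool_rot: [0.717, -0.697, 0.0, 0.0]
contact_force: [0.5, -1.0, 1.3]
grip_width: 0.002
gripper_force: 0.7
```

Call:
arm_command --increments '[1, 0, 0, -0.001, 0, 0, 0, 1, 0, 0, -0.002, 0, 0, 0, 1, 0, 0, -0.002, 0, 0, 0]'

```text
clock: 12.72
eef_pos: [447.8, 232.9, 264.9]
tool_rot: [0.717, -0.697, -0.0, 0.0]
contact_force: [-0.1, -0.1, 1.2]
grip_width: 0.0
gripper_force: 0.6
```

Call:
arm_command --increments '[1, 0, 0, -0.0005, 0, 0, 0, 1, 0, 0, -0.001, 0, 0, 0, 1, 0, 0, -0.001, 0, 0, 0]'

```text
clock: 13.1
eef_pos: [447.8, 232.9, 264.0]
tool_rot: [0.717, -0.697, 0.0, -0.0]
contact_force: [0.1, -0.8, 1.1]
grip_width: -0.004
gripper_force: 0.9
```

Call:
arm_command --increments '[1, 0, 0, -0.0005, 0, 0, 0, 1, 0, 0, -0.001, 0, 0, 0, 1, 0, 0, -0.001, 0, 0, 0]'

```text
clock: 13.48
eef_pos: [447.8, 232.9, 263.0]
tool_rot: [0.717, -0.697, -0.0, 0.0]
contact_force: [0.8, -0.3, 2.2]
grip_width: -0.002
gripper_force: 0.9
```

Call:
arm_command --increments '[1, 0, 0, -0.0005, 0, 0, 0, 1, 0, 0, -0.0005, 0, 0, 0]'

```text
clock: 13.72
eef_pos: [447.7, 232.9, 262.5]
tool_rot: [0.717, -0.697, -0.0, 0.0]
contact_force: [0.1, -1.4, 1.7]
grip_width: -0.004
gripper_force: 0.9
```

Call:
arm_command --increments '[1, 0, 0, -0.0005, 0, 0, 0, 1, 0, 0, -0.0005, 0, 0, 0]'

```text
clock: 13.98
eef_pos: [447.7, 232.9, 262.0]
tool_rot: [0.717, -0.697, -0.0, -0.0]
contact_force: [1.1, -0.1, 1.7]
grip_width: 0.001
gripper_force: 0.9
```

Call:
arm_command --increments '[1, 0, 0, -0.0005, 0, 0, 0, 1, 0, 0, -0.0005, 0, 0, 0]'

```text
clock: 14.22
eef_pos: [447.8, 232.9, 261.7]
tool_rot: [0.717, -0.697, 0.0, -0.0]
contact_force: [0.4, -0.2, 3.4]
grip_width: 0.0
gripper_force: 1.6
```

Call:
arm_command --increments '[1, 0, 0, -0.0005, 0, 0, 0, 1, 0, 0, -0.0005, 0, 0, 0]'

```text
clock: 14.48
eef_pos: [447.7, 232.9, 261.7]
tool_rot: [0.717, -0.697, 0.0, -0.0]
contact_force: [-0.1, -0.1, 6.3]
grip_width: 0.005
gripper_force: 3.2
```

Call:
arm_command --increments '[1, 0, 0, -0.0005, 0, 0, 0, 1, 0, 0, -0.0005, 0, 0, 0, 1, 0, 0, -0.0005, 0, 0, 0]'

```text
clock: 14.85
eef_pos: [447.7, 232.9, 261.6]
tool_rot: [0.717, -0.697, 0.0, -0.0]
contact_force: [-1.5, -2.3, 9.2]
grip_width: 0.002
gripper_force: 4.7
```

Call:
arm_command --increments '[1, 0, 0, -0.0005, 0, 0, 0, 1, 0, 0, -0.0005, 0, 0, 0, 1, 0, 0, 0.01, 0, 0, 0, 0, 0, 0, 0.05, 0, 0, 0, -0.3, 0.003, -0.04, 0.05, 0, 0, 0, -0.3, 0.003, -0.086, 0.05, 0, 0, 0, -0.3, 0.003, -0.086, 0.05, 0, 0, 0, -0.3, 0.003, -0.086, 0.0, 0, 0, 0, -0.3, 0.003, -0.086, -0.03, 0, 0, 0, -0.3, 0.003, -0.086, -0.05, 0, 0, 0, -0.3, 0.003, -0.086, -0.05, 0, 0, 0]'

```text
clock: 16.23
eef_pos: [449.3, 147.4, 208.9]
tool_rot: [0.718, -0.696, -0.002, 0.002]
contact_force: [0.4, 0.8, -0.1]
grip_width: 0.654
gripper_force: 0.0
```

Run:
```python
from h import *
o=readout.get_obs();print(o["eef_pos"].round(1),o["contact_force"].round(1))
w=cam("wrist");cv2.imwrite("pics/w6.png",w[0]);
for nm,p in(("gend",(452.5,93.4,121)),("grip",(451,147,121))):print(nm,proj(w,p).round(1))
```

```text
[449.3 147.4 208.9] [ 0.4  0.8 -0.1]
gend [252.2 140.5]
grip [252.3 225. ]
```

View pics/w6.png

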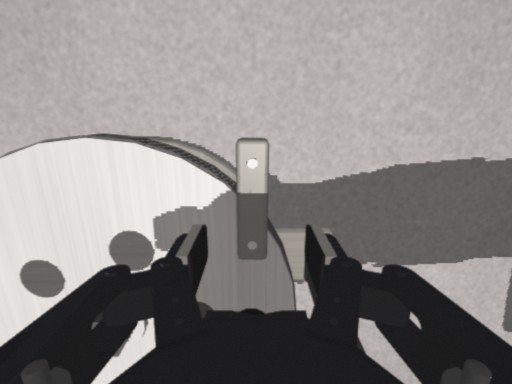

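The wrist view shows the gauge unmoved: handle end at (252,140), as predicted, and straight between the open fingers. I'll lower and grip it.

Call:
arm_command --increments '[-0.3, 0.0015, 0, -0.015, 0, 0, 0, -0.3, 0.0015, 0, -0.026, 0, 0, 0, -0.3, 0.0015, 0, -0.026, 0, 0, 0, 0.3, 0.0015, 0, -0.026, 0, 0, 0, 1, 0.0015, 0, -0.026, 0, 0, 0, 1, 0.0015, 0, -0.026, 0, 0, 0, 1, 0.0015, 0, -0.026, 0, 0, 0, 1, 0.0015, 0, -0.026, 0, 0, 0, 1, 0.0015, 0, -0.026, 0, 0, 0]' --force 40

```text
clock: 17.4
eef_pos: [452.5, 146.9, 185.1]
tool_rot: [0.717, -0.697, 0.0, -0.0]
contact_force: [-1.3, -0.2, 5.3]
grip_width: 0.217
gripper_force: 40.0
```

Call:
arm_command --increments '[1, 0, -0.004, 0.0003, 0, 0, 0, 1, 0, -0.008, 0.0003, 0, 0, 0, 1, 0, -0.012, 0.0003, 0, 0, 0, 1, 0.0005, -0.016, 0.0003, 0, 0, 0, 1, 0.0005, -0.02, 0.0003, 0, 0, 0, 1, 0.0005, -0.023, 0.0003, 0, 0, 0]'

```text
clock: 18.15
eef_pos: [453.0, 124.6, 185.1]
tool_rot: [0.718, -0.696, -0.001, -0.001]
contact_force: [0.5, 7.0, 3.5]
grip_width: 0.218
gripper_force: 39.8
```

Call:
arm_command --increments '[1, 0, -0.003, 0, 0, 0, 0, 1, 0, -0.006, 0, 0, 0, 0]'

```text
clock: 18.4
eef_pos: [453.0, 118.7, 185.1]
tool_rot: [0.718, -0.696, -0.001, -0.001]
contact_force: [0.3, 7.0, 3.0]
grip_width: 0.218
gripper_force: 39.7
```

Steady 7 N drag at 22 and 28 mm drawn. I'll pull it clear.

Call:
arm_command --increments '[1, 0.0003, -0.005, 0.0, 0, 0, 0, 1, 0.0005, -0.01, 0, 0, 0, 0, 1, 0.001, -0.02, 0, 0, 0, 0, 1, 0.002, -0.05, 0, 0, 0, 0, 1, 0.003, -0.09, 0.005, 0, 0, 0, 1, 0.003, -0.1, 0.04, 0, 0, 0, 1, 0.003, -0.1, 0.05, 0, 0, 0]'

```text
clock: 19.27
eef_pos: [456.2, 16.2, 235.9]
tool_rot: [0.716, -0.698, 0.001, -0.0]
contact_force: [0.9, 0.8, -1.4]
grip_width: 0.221
gripper_force: 39.4
```

Call:
arm_command --increments '[1, 0.01, -0.02, 0, 0, 0, -10, 1, 0.02, -0.06, 0, 0, 0, -20, 1, 0.03, -0.1, 0, 0, 0, -30, 1, 0.05, -0.14, 0, 0, 0, -40, 1, 0.06, -0.18, 0, 0, 0, -50, 1, 0.08, -0.22, 0, 0, 0, -60, 1, 0.097, -0.248, 0, 0, 0, -70, 1, 0.097, -0.248, -0.02, 0, 0, -80, 1, 0.097, -0.248, -0.05, 0, 0, -90, 1, 0.097, -0.248, -0.08, 0, 0, -93.5, 1, 0.097, -0.248, -0.1, 0, 0, -93.5, 1, 0.097, -0.248, -0.1, 0, 0, -93.5]'

```text
clock: 20.78
eef_pos: [551.0, -228.8, 131.9]
tool_rot: [0.016, 1.0, 0.001, -0.003]
contact_force: [0.6, 0.8, -0.8]
grip_width: 0.218
gripper_force: 39.4
```

Call:
arm_command --increments '[1, 0.002, -0.001, -0.025, 0, 0, 0, 1, 0.002, -0.001, -0.04, 0, 0, 0, 1, 0.002, -0.001, -0.046, 0, 0, 0, 1, 0.002, -0.001, -0.048, 0, 0, 0, 1, 0.002, -0.001, -0.048, 0, 0, 0]'

```text
clock: 21.4
eef_pos: [555.0, -231.3, 87.4]
tool_rot: [0.016, 1.0, -0.0, 0.0]
contact_force: [0.4, 0.5, -1.1]
grip_width: 0.222
gripper_force: 39.4
```

Call:
arm_command --increments '[1, 0, 0, -0.002, 0, 0, 0, 1, 0, 0, -0.003, 0, 0, 0, 1, 0, 0, -0.003, 0, 0, 0]'

```text
clock: 21.78
eef_pos: [554.7, -231.1, 83.9]
tool_rot: [0.016, 1.0, 0.0, 0.0]
contact_force: [-0.3, 0.7, -0.5]
grip_width: 0.218
gripper_force: 39.4
```

Call:
arm_command --increments '[1, 0, 0, -0.0007, 0, 0, 0, 1, 0, 0, -0.0007, 0, 0, 0, 0.4, 0, 0, -0.0007, 0, 0, 0, -0.3, 0, 0, -0.0007, 0, 0, 0, -0.3, 0, 0, -0.0007, 0, 0, 0, -0.3, 0, 0, -0.0007, 0, 0, 0, -0.3, 0, 0, 0.03, 0, 0, 0, -0.3, 0, 0, 0.09, 0, 0, 0, -0.3, 0, 0, 0.15, 0, 0, 0, -0.3, 0, 0, 0.15, 0, 0, 0, -0.3, 0, 0, 0.15, 0, 0, 0]'

```text
clock: 23.15
eef_pos: [554.6, -231.1, 233.8]
tool_rot: [0.016, 1.0, -0.0, 0.0]
contact_force: [0.7, 0.3, -1.2]
grip_width: 0.653
gripper_force: 0.0
```

Run:
```python
from h import *
s=cam("scene");w=cam("wrist");x,y=270,120
cv2.imwrite("pics/c7.png",np.hstack([cv2.resize(s[0][y:y+75,x:x+66],(352,400),interpolation=cv2.INTER_CUBIC),cv2.resize(w[0],(448,400))]))
```

```text
(no output)
```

View pics/c7.png

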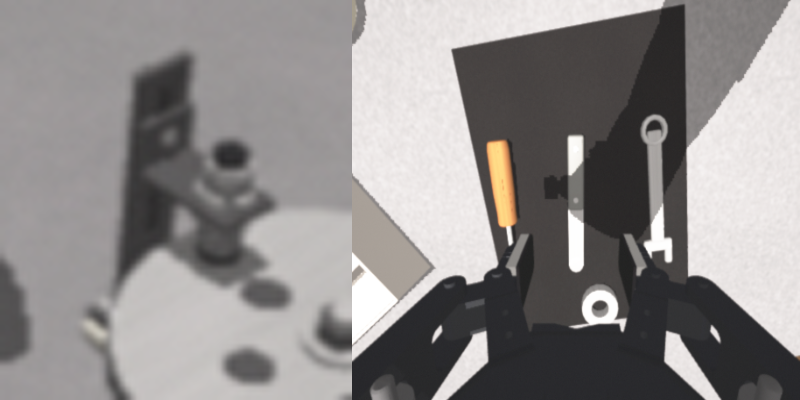

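The gauge lies back on the mat at (575,205), between the untouched wrench, screwdriver and bearing. The sensor stands low over the pulley at (215,250). I'll hand the job in.

```bash
python3 -c "
from rig import workorder; print(workorder.close_job())"
```

```text
the job is handed in; nothing more can be done
None
```

I set the sensor on the 6 mm blade, drew the gauge out against a steady drag of about 7 N, laid it back on the mat, and handed the job in at about 23 s; the hand-in returned no verdict.

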